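Set the hold-down on the insulation sample stand

ROBOT

A 7-joint arm with a two-finger parallel gripper is mounted at the origin on the work surface. World frame = base frame: x ahead of the robot, y to its left, z up, the work surface at z = 0. Lengths are in m, angles in rad, forces in N, time in s.
With the tool pointing down it reaches from about 0.4 to 0.9 m from the base axis. Payload 5.6 kg.
Tool frame: the origin (TCP) lies midway between the tips of the shut fingers; the grasp point (between the pads) lies 19 mm behind it (arm.hold_point_z is the distance from the TCP to the grasp point, in m); z points along the fingers, y is the direction in which the jaws open and shut (so a half turn about z gives the same grasp; the last joint's range is limited). The gripper opens to 92 mm and grips with 3 to 60 N. Pads are 20 mm wide; open, the fingers measure 128 mm over their backs; the gripper's body (75 mm by 189 mm) begins 69 mm behind the grasp point.
Start: joints at [1.147, 0.468, -0.012, 1.603, 0.006, 1.071, -0.056], TCP at [0.242, -0.603, 0.215] pointing down, gripper open.
Joint ranges: [-2.53, 2.53], [-0.31, 2.02], [-1.57, 1.55], [0.28, 2.44], [-1.29, 4.43], [0.15, 1.84], [-2.92, 2.92]. Speed limits (rad/s): [2.57, 2.57, 3.14, 3.14, 3.14, 3.14, 3.14].

INTERFACE

Orientations are given as a unit quaternion [x, y, z, w].
In Python, from cell import arm gives the robot as it stands.
- The arm moves only by the tool carry_out, never from a script. Its argument "motion" is a list of rows, each a list of 7 numbers: the finger opening in mm, from 0 to 91.9, then the shift along the world's x, y, z in mm, then the turn, a rotation vector about the world's x, y, z in rad. In form: [[jaw, x, y, z, ax, ay, az], ...]. A call has 1 to 12 rows; each row is the pose to reach, as a shift and turn from the pose measured when the call began; what a row does not reach only later rows make up. A row lasts 1/12 s, in which the tool goes at most 41.7 mm and 7.16 degrees, less where a joint would pass 70% of its speed; a pose out of reach is approached as far as the arm can. A call with a gripper value outside its range is refused whole. The fingers move at their own pace and stop on an object; "force" is the grip in N (left out, the last holds). Time passes only in rows, so rows that repeat a pose let the fingers close. It gives the time, the measured TCP pose, the force and the opening at its end, in the units of the state.
- arm.observe(): the state, without advancing time (a new reading comes with each control period).
- arm.snapshot(name): name is "scene" or "top" or "wrist"; returns a dict with "pixels" (384x512x3 uint8, red, green, blue), "K" (3x3 intrinsics, pixels), "camera_from_world" (4x4, takes a point from world to camera coordinates); the wrist camera has in their place "T_tool_cam" (4x4, takes a point from camera to tool coordinates, whose origin is the TCP and whose axes are the flange's). Camera axes: x right, y up, looking along -z (the intrinsics and any distortion apply to the point x, -y, -z); pixel columns grow to the right and rows downward; lengths in m; the calibration is good to about 2 mm. A picture is of the moment at which its call begins: read the wrist's pose just before it. There is no depth.
- arm.hand_in(): hands the job in, once; it reports no verdict.
The state is a dict: "time": time; "joint_positions": joint angles; "qd": joint speeds; "joint_efforts": joint torques, N m; "tcp_pos": TCP position; "tool_rot": TCP orientation; "force": force on the tool from outside, world axes, zero at the start; "ft_torque": the same for the moment, N m; "finger_gap": opening from 0.0 (shut) to 1.0 (fully open).
Only numpy, scipy, OpenCV 4.12 (cv2) and the standard library are available. Lean on these libraries where they do the work, as an engineer would, in place of code of your own. Each camera call takes 0.05 s, during which the arm holds its last target.

TASK

The hold-down foot on the little sample stand hangs clear of the insulation piece and its lock ring is tight. Loosen the lock ring, turn the black knob above it clockwise until you feel the sprung foot bear on the piece with a light, steady pressure of about 13 N (never so hard that it dents), then turn the lock ring back until it is fully tight and let go, without disturbing the things lying around.

Things in the scene. Friction and masses are not known exactly. Their poses are not given: they have to be found in the camera images.
- stand: Fixed stand: plywood base 170 x 220 x 12 mm (x, y, z), two aluminium legs 88 mm either side of the middle (along y), over them a cross-bar 36 mm wide, top 95 mm above the bench. Origin: on the bench, on the upright axis of knob and ring. On the bar stands a steel boss, 36 mm diameter, up to 118 mm; on it the lock ring, above that the knob; nothing else rises above the bar.
- ring_grip (a point): Centre of the lock ring: round knurled steel ring, 56 mm diameter, 14 mm high, 127 mm above the bench, axis upright. Grip it across the diameter from above, in any direction, fingers either side of the knob (knob top 40 mm above this point; cross-bar 32 mm below it). Turns with about 0.25 N m, up to 0.4 when tightened over the last 0.4 rad before tight. It does not rise or sink.
- knob_grip (a point): Grip point of the adjuster: round knurled black knob, 30 mm diameter, 28 mm high, on the ring's axis, 157 mm above the bench (knob top 10 mm above this point, the ring's top face 23 mm below it). Grip across it from above, any direction. Clockwise from above lowers the foot 8 mm per rad; the knob keeps its height. Its friction, 0.17 N m, holds it where it is left.
- lock_ring (a joint): Turn of the lock ring in rad: 0 = fully tight (hard stop), grows counter-clockwise seen from above, to 2.4 at most. It starts tight, and then a collet grips the knob's shaft, which cannot be turned without force; the collet lets go beyond about 0.45, and 0.7 or more is properly loose.
- plunger: Upright steel plunger under the cross-bar, driven down by the knob, with a round rubber foot of 32 mm diameter on a 6 N/mm spring. Origin: centre of the foot's underside when unloaded. It starts 3 to 14 mm above the sample and touches after 0.3 to 1.8 rad of knob turn. Each newton on it then adds 0.008 N m to the knob's moment (13 N: 0.10); friction goes on top, either way once stopped, so compare like readings.
- tray: Card underlay fixed on the stand's base, 128 x 128 mm, with the insulation sample (124 x 124 mm) on it, under the foot. Origin: centre of the underlay's underside, 11 mm above the bench. The sample's top lies 32 to 40 mm above the bench: thickness differs from piece to piece and is not measured. The foot shall bear on it with 8 to 18 N; above 24 N dents it.
- cork_offcut: Loose cork offcut 70 x 100 x 12 mm lying before the stand, not to be disturbed. Origin: centre of its underside.
- tape_roll: Loose roll of paper tape, 84 mm diameter, 22 mm high, beside the stand, not to be disturbed. Origin: centre of its underside.
- screwdriver: Loose screwdriver, 170 mm long, lying beside the stand, not to be disturbed.
- pine_block: Loose pine block 45 x 90 x 28 mm behind the stand, not to be disturbed. Origin: centre of its underside.

How it is judged:
By the outcome, as a careful person would: the job done as asked, in the order asked, and still so for the second after the job is handed in, with the robot touching nothing.
It also fails if it takes over 72 s, if anything falls off the work surface, if the arm or the gripper's body presses on something with over 40 N, if the wrist force passes 120 N, or if a joint passes its speed limit or range.

## Working session

There is one attempt and no reset: what is moved stays moved. The work goes in short steps, Python scripts to look and compute and a tool call to move; the robot and the scene stay as the last step left them, time stands still between calls to the robot, and variables do not carry over. Pictures are saved under pics/ and viewed, and the job is handed in when it is done.

Besides the shell and the picture viewer there is one more tool, called after "Emit:" as name([rows], argument=value, ...), one row to a line, values as JSON. carry_out: Moves the arm, as the interface text tells. Its arguments: {"type":"object","properties":{"motion":{"type":"array","items":{"type":"array","items":{"type":"number"}}},"force":{"type":"number"}},"required":["motion"]}

```bash
ls; mkdir -p pics
python3 - <<'E'
from cell import arm
import cv2
print(arm.observe())
for n in ("scene","top","wrist"):
    s=arm.snapshot(n); cv2.imwrite(f"pics/{n}0.png",s["pixels"][:,:,::-1])
    print(n,s["K"],s.get("camera_from_world"),s.get("T_tool_cam"),[k for k in s])
print(arm.hold_point_z)
E
```

```text
pics
{'time': 0.0, 'joint_positions': array([ 1.14704087,  0.46838901, -0.011612  ,  1.60360146,  0.00599271,
        1.07140361, -0.05631467]), 'qd': array([-1.03698684e-03, -3.65141406e-04,  1.64318798e-04,  5.94397481e-05,
       -1.34150243e-03, -1.63869568e-04, -4.91849340e-04]), 'joint_efforts': array([-6.36039385e-04, -5.20572031e+01, -1.24650425e-02, -2.43749338e+01,
       -5.66626713e-02,  1.73364999e-02,  1.91089521e-04]), 'tcp_pos': array([ 0.2412818 , -0.60293684,  0.21364185]), 'tool_rot': array([ 9.81939451e-01,  1.89193379e-01, -2.22287091e-04, -8.54969041e-04]), 'force': array([ 0.76998986, -0.16310761,  0.30850338]), 'ft_torque': array([ 0.0097595 ,  0.00578359, -0.04186074]), 'finger_gap': 0.9997027133919668}
scene [[486.27718562   0.         264.23012544]
 [  0.         486.27718562 189.84500208]
 [  0.           0.           1.        ]] [[ 0.84062199  0.54144127 -0.01400073 -0.48616509]
 [-0.44357415  0.70305021  0.55584384  0.12051805]
 [ 0.31080001 -0.4610442   0.83116882 -1.27842414]
 [ 0.          0.          0.          1.        ]] None ['pixels', 'K', 'camera_from_world']
top [[419.30172353   0.         253.29491813]
 [  0.         419.30172353 191.59035442]
 [  0.           0.           1.        ]] [[ 0.01574511 -0.99974991  0.01588113  0.04504841]
 [ 0.99966713  0.01606449  0.02018818 -0.53387163]
 [-0.02043825  0.01555798  0.99967006 -0.82856758]
 [ 0.          0.          0.          1.        ]] None ['pixels', 'K', 'camera_from_world']
wrist [[267.79986363   0.         253.74061275]
 [  0.         267.79986363 193.84996689]
 [  0.           0.           1.        ]] None [[ 3.59751449e-04  9.64381371e-01  2.64515487e-01  7.43349368e-02]
 [ 9.99999748e-01 -5.08940613e-04  4.95477560e-04 -5.27383099e-04]
 [ 6.12452002e-04  2.64515242e-01 -9.64381310e-01 -1.69641384e-01]
 [ 0.00000000e+00  0.00000000e+00  0.00000000e+00  1.00000000e+00]] ['pixels', 'K', 'T_tool_cam']
0.0187
```

View pics/scene0.png

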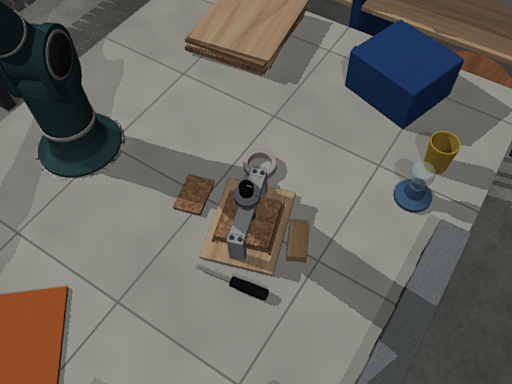

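View pics/top0.png

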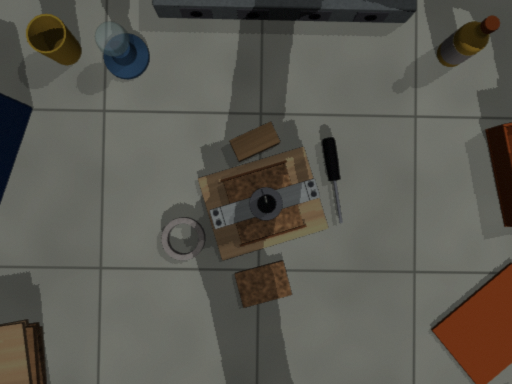

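The scene view shows the knob near (246,187) px and the stand turned slightly. In the top view the knob is at about (267,204), with bolts at about (217,217) and (313,190). Next I'll segment the knob and ring.

```bash
cat > h.py <<'E'
import numpy as np, cv2
def ray(s,u,v):
    K=s["K"];M=s["camera_from_world"];R=M[:3,:3];t=M[:3,3]
    d=np.array([(u-K[0,2])/K[0,0],-(v-K[1,2])/K[1,1],-1.]);return -R.T@t,R.T@d
def onz(s,u,v,z):
    o,d=ray(s,u,v);return o+d*(z-o[2])/d[2]
def proj(s,p):
    M=s["camera_from_world"];c=M[:3,:3]@np.array(p)+M[:3,3];K=s["K"]
    return K[0,0]*c[0]/-c[2]+K[0,2],K[1,1]*c[1]/c[2]+K[1,2]
E
python3 - <<'E'
from cell import arm
from h import *
for n,(cu,cv_) in (("top",(267,204)),("scene",(246,190))):
    s=arm.snapshot(n);g=cv2.cvtColor(s["pixels"],cv2.COLOR_RGB2GRAY)
    c=s["pixels"][cv_-50:cv_+50,cu-66:cu+66,::-1]
    cv2.imwrite(f"pics/{n}crop.png",cv2.resize(c,None,fx=6,fy=6,interpolation=cv2.INTER_CUBIC))
    for th in (25,35,45):
        m=(g<th).astype(np.uint8);k,l,st,ce=cv2.connectedComponentsWithStats(m)
        for i in range(1,k):
            if np.hypot(*(ce[i]-[cu,cv_]))<15 and st[i,4]>20: print(n,th,ce[i],st[i],onz(s,*ce[i],.167))
E
```

```text
top 25 [266.11811024 203.82677165] [257 195  19  18 254] [0.51050796 0.03521111 0.167     ]
top 35 [266.17081851 203.66548043] [257 194  19  20 281] [0.51076746 0.03513057 0.167     ]
scene 25 [245.60204082 188.85714286] [239 180  15  18 196] [0.5187684 0.0267134 0.167    ]
scene 35 [245.67942584 188.77511962] [239 180  15  18 209] [0.51878921 0.02696456 0.167     ]
scene 45 [245.81818182 188.63636364] [239 180  15  18 220] [0.51883797 0.02739811 0.167     ]
```

View pics/topcrop.png

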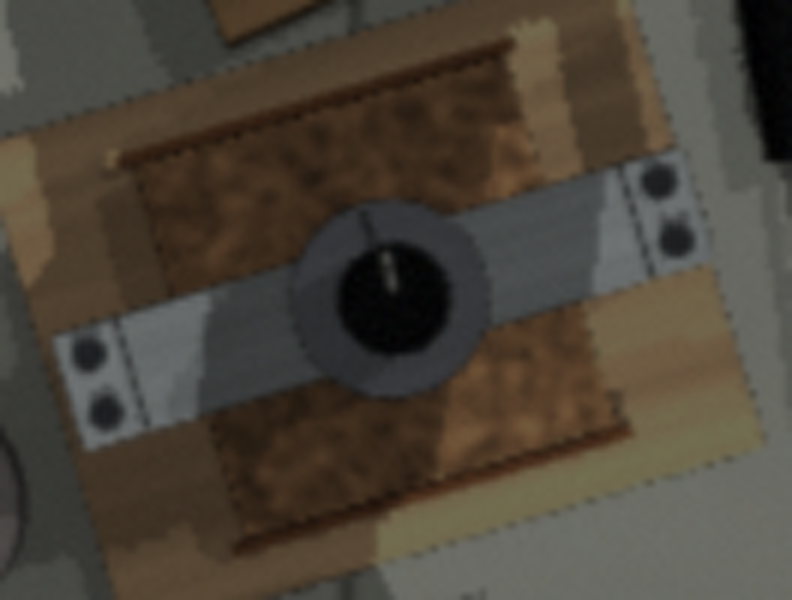

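View pics/scenecrop.png

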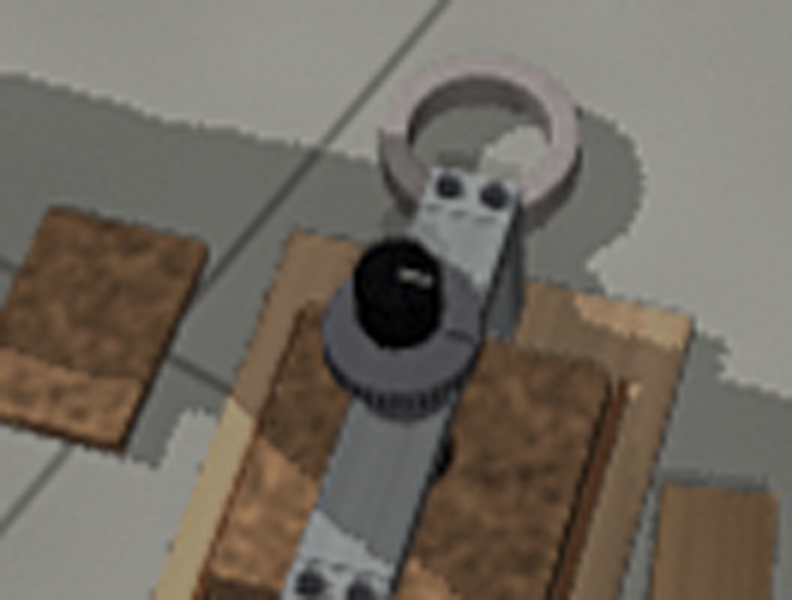

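Run:
```python
from cell import arm
from h import *
t=arm.snapshot("top");s=arm.snapshot("scene")
f=lambda x,y,u0,v0:((x+.5)/6-.5+u0,(y+.5)/6-.5+v0)
T=lambda x,y,z:onz(t,*f(x,y,201,154),z)
S=lambda x,y,z:onz(s,*f(x,y,180,140),z)
print("knob top",T(394,297,.167),"ring top",T(391,299,.134))
print("scene knob",S(399,277,.167))
a,b=T(97,383,.097),T(668,211,.097);print(a,b,(a+b)/2,b-a,np.linalg.norm(b-a), np.degrees(np.arctan2(*(b-a)[1::-1])))
# two-ray intersection of knob top
o1,d1=ray(t,*f(394,297,201,154));o2,d2=ray(s,*f(399,277,180,140))
A=np.c_[d1,-d2];x=np.linalg.lstsq(A,o2-o1,rcond=None)[0];print(o1+d1*x[0],o2+d2*x[1])
# others
print("tape",onz(t,183,239,.022),"cork",onz(t,264,284,.012),"driver",onz(t,331,150,.02),onz(t,338,218,.005))
from scipy.spatial.transform import Rotation as R
print(R.from_quat(arm.observe()["tool_rot"]).as_matrix())
```

```text
knob top [0.51170132 0.03501779 0.167     ] ring top [0.5109146  0.03430215 0.134     ]
scene knob [0.51531692 0.03359056 0.167     ]
[0.48460943 0.11871481 0.097     ] [ 0.53791317 -0.04888072  0.097     ] [0.5112613  0.03491705 0.097     ] [ 0.05330373 -0.16759553  0.        ] 0.17586798565359107 -72.35674122807035
[0.51167247 0.03480891 0.16254637] [0.51342292 0.03603678 0.16247744]
tape [0.43866417 0.18858326 0.022     ] cork [0.35182194 0.02976647 0.012     ] driver [ 0.61684095 -0.09740844  0.02      ] [ 0.48318737 -0.11602606  0.005     ]
[[ 9.28394863e-01  3.71595106e-01 -2.36321125e-04]
 [ 3.71595171e-01 -9.28394797e-01  3.59033900e-04]
 [-8.59840624e-05 -4.21141017e-04 -9.99999908e-01]]
```

Emit:
carry_out([
  [91,15,35,1,0,0,0.033],
  [91,30,71,2,0,0,0.067],
  [91,45,106,3,0,0,0.1],
  [91,60,142,4,0,0,0.133],
  [91,75,177,5,0,0,0.167],
  [91,90,213,6,0,0,0.2],
  [91,105,248,7,0,0,0.233],
  [91,120,283,8,0,0,0.267],
  [91,135,319,9,0,0,0.3],
  [91,150,354,10,0,0,0.333],
  [91,165,390,11,0,0,0.367],
  [91,180,425,11,0,0,0.4],
], force=50)

```text
time: 1.35
tcp_pos: [0.422, -0.1766, 0.2259]
tool_rot: [0.924, 0.381, 0.0, 0.0]
force: [0.2, -0.4, -0.4]
finger_gap: 0.992
```

Emit:
carry_out([
  [91,15,35,1,0,0,0.033],
  [91,30,70,2,0,0,0.067],
  [91,45,106,3,0,0,0.1],
  [91,60,141,4,0,0,0.133],
  [91,75,176,4,0,0,0.167],
  [91,90,211,4,0,0,0.2],
  [91,90,211,4,0,0,0.2],
  [91,90,211,4,0,0,0.2],
])

```text
time: 2.02
tcp_pos: [0.5122, 0.0368, 0.2299]
tool_rot: [0.881, 0.474, 0.0, -0.0]
force: [-0.2, -0.9, -0.1]
finger_gap: 0.989
```

Run:
```python
from cell import arm
import cv2
o=arm.observe();print(o)
s=arm.snapshot("wrist");cv2.imwrite("pics/w1.png",s["pixels"][:,:,::-1])
```

```text
{'time': 2.0167, 'joint_positions': array([ 0.30374369,  0.27020873, -0.51503942,  1.89078784,  0.15458768,
        1.01881674, -0.86106395]), 'qd': array([ 0.04339462, -0.01524695,  0.05032674,  0.02588218,  0.00665412,
        0.00521881,  0.00664617]), 'joint_efforts': array([ -1.76313188, -36.25885963,  -4.86799255, -24.12938476,
        -0.19510166,  -0.1673033 ,  -0.06958597]), 'tcp_pos': array([0.51224204, 0.03677115, 0.22987559]), 'tool_rot': array([ 8.80736577e-01,  4.73606250e-01,  4.44606248e-04, -6.23369491e-05]), 'force': array([-0.19598314, -0.89083738, -0.11136443]), 'ft_torque': array([-0.09434018, -0.05350661,  0.00979433]), 'finger_gap': 0.9887083377153693}
```

View pics/w1.png

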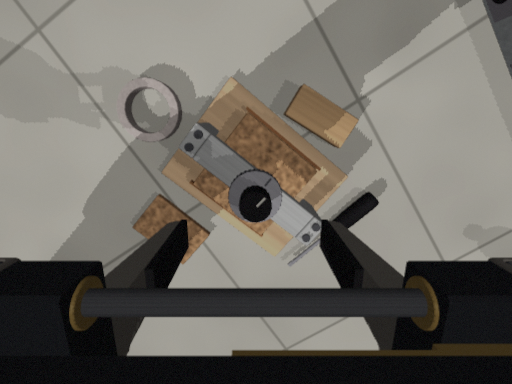

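The wrist view shows the knob top at about (255,204), midway between the fingers at u≈254. I'll convert that to a lateral offset.

```bash
cat >> h.py <<'E'
def wray(s,o,u,v,z):
    from scipy.spatial.transform import Rotation as R
    K=s["K"];T=s["T_tool_cam"];Rt=R.from_quat(o["tool_rot"]).as_matrix()
    d=Rt@T[:3,:3]@np.array([(u-K[0,2])/K[0,0],-(v-K[1,2])/K[1,1],-1.]);c=Rt@T[:3,3]+o["tcp_pos"]
    return c+d*(z-c[2])/d[2]
E
python3 - <<'E'
from cell import arm
from h import *
o=arm.observe();s=arm.snapshot("wrist");g=cv2.cvtColor(s["pixels"],cv2.COLOR_RGB2GRAY)
c=s["pixels"][160:240,200:310,::-1];cv2.imwrite("pics/w1c.png",cv2.resize(c,None,fx=7,fy=7,interpolation=cv2.INTER_CUBIC))
print(o["tcp_pos"])
for th in (25,35):
    k,l,st,ce=cv2.connectedComponentsWithStats((g<th).astype(np.uint8))
    for i in range(1,k):
        if np.hypot(*(ce[i]-[256,204]))<15: print(ce[i],st[i],wray(s,o,*ce[i],.16))
E
```

```text
[0.51182518 0.03469399 0.22972009]
[253.71547619 201.75714286] [239 184  32  36 840] [0.51210663 0.03619465 0.16      ]
[253.6797235  201.65898618] [238 184  33  36 868] [0.51213192 0.03629297 0.16      ]
```

View pics/w1c.png

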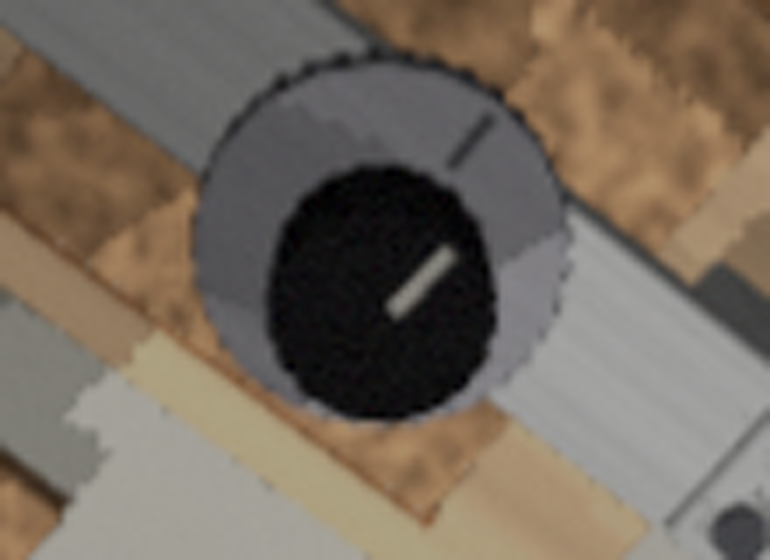

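Emit:
carry_out([
  [91,0,0.5,-20,0,0,0],
  [91,0,0.5,-40,0,0,0],
  [91,0,0.5,-60,0,0,0],
  [91,0,0.5,-80,0,0,0],
  [91,0,0.5,-100,0,0,0],
  [91,0,0.5,-115,0,0,0],
  [91,0,0.5,-121,0,0,0],
  [91,0,0.5,-121,0,0,0],
  [91,0,0.5,-121,0,0,0],
])

```text
time: 2.87
tcp_pos: [0.5118, 0.0331, 0.1091]
tool_rot: [0.882, 0.471, -0.0, 0.001]
force: [-0.6, -0.4, 0.1]
finger_gap: 0.991
```

Emit:
carry_out([
  [52,0,0,0,0,0,0],
  [52,0,0,0,0,0,0],
  [52,0,0,0,0,0,0],
  [52,0,0,0,0,0,0],
  [52,0,0,0,0,0,0],
  [52,0,0,0,0,0,0],
], force=40)

```text
time: 3.37
tcp_pos: [0.5114, 0.0334, 0.1093]
tool_rot: [0.882, 0.471, -0.0, 0.0]
force: [-1.6, -0.1, 3.5]
finger_gap: 0.597
```

Run:
```python
from cell import arm
import cv2
o=arm.observe();print(o["time"],o["tcp_pos"],o["force"],o["ft_torque"],o["finger_gap"]*92)
```

```text
3.3667 [0.5114107  0.03343982 0.10932446] [-1.62943985 -0.05313147  3.54442393] [ 0.03281313  0.23461084 -0.08259534] 54.915861154433486
```

Emit:
carry_out([
  [45,0,0,0,0,0,0],
  [45,0,0.5,0,0,0,0.05],
  [45,0,1,0,0,0,0.1],
  [45,0,1,0,0,0,0.15],
  [45,0,1,0,0,0,0.2],
  [45,0,1,0,0,0,0.25],
  [45,0,1,0,0,0,0.3],
  [45,0,1,0,0,0,0.3],
])

```text
time: 4.03
tcp_pos: [0.5117, 0.0334, 0.1093]
tool_rot: [0.802, 0.598, -0.001, 0.001]
force: [1.2, -3.5, 1.0]
finger_gap: 0.6
```

Run:
```python
from cell import arm
import cv2
o=arm.observe();print(o["time"],o["tcp_pos"],o["tool_rot"],o["force"],o["ft_torque"],o["finger_gap"]*92,o["joint_positions"])
s=arm.snapshot("wrist");cv2.imwrite("pics/w2.png",s["pixels"][:,:,::-1])
```

```text
4.0333 [0.51168806 0.03336525 0.10934805] [ 8.01811497e-01  5.97575822e-01 -6.21135196e-04  1.03650425e-03] [ 1.15536447 -3.46602999  1.04366714] [-0.67886224 -0.0557502   0.27547732] 55.16120183913928 [ 0.3021428   0.44602772 -0.52973452  1.99437862  0.31806154  0.78178698
 -0.70328796]
```

View pics/w2.png

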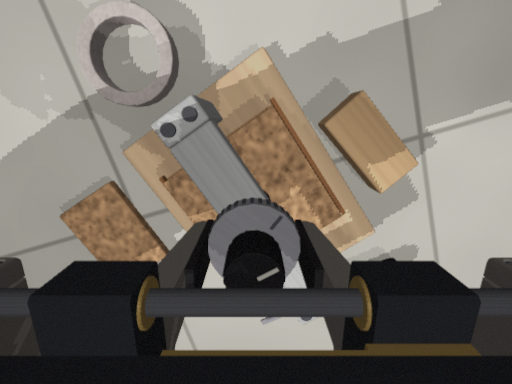

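The wrist view shows the ring mark (277,222) keeping its bearing in the tool frame. The knob mark (268,274) has rotated relative to the tool, so the ring turned with the fingers. I'll continue loosening.

Emit:
carry_out([
  [45,0,1,0,0,0,0.08],
  [45,0,1,0,0,0,0.16],
  [45,0,1,0,0,0,0.24],
  [45,0,1,0,0,0,0.32],
  [45,0,1,0,0,0,0.4],
  [45,0,1,0,0,0,0.48],
  [45,0,1,0,0,0,0.56],
  [45,0,1,0,0,0,0.64],
  [45,0,1,0,0,0,0.7],
  [45,0,1,0,0,0,0.7],
  [45,0,1,0,0,0,0.7],
])

```text
time: 5.0
tcp_pos: [0.5124, 0.0334, 0.1094]
tool_rot: [0.55, 0.835, -0.0, 0.002]
force: [2.9, -3.5, -0.4]
finger_gap: 0.596
```

```bash
cat > st.py <<'E'
from cell import arm
import numpy as np
o=arm.observe();q=o["tool_rot"]
print(o["time"],o["tcp_pos"].round(4),"yaw",round(2*np.arctan2(q[1],q[0]),4),q.round(4),o["force"].round(2),"M",o["ft_torque"].round(3),"gap",round(o["finger_gap"]*92,2),o["joint_positions"].round(3))
E
python3 st.py;python3 - <<'E'
from cell import arm
import cv2
s=arm.snapshot("wrist");cv2.imwrite("pics/w3.png",s["pixels"][:,:,::-1])
E
```

```text
5.0 [0.5124 0.0334 0.1094] yaw 1.9764 [ 5.502e-01  8.350e-01 -3.000e-04  1.900e-03] [ 2.89 -3.53 -0.4 ] M [-1.013 -0.601  0.268] gap 54.82 [ 0.426  0.488 -0.69   1.987  0.429  0.81  -0.103]
```

View pics/w3.png

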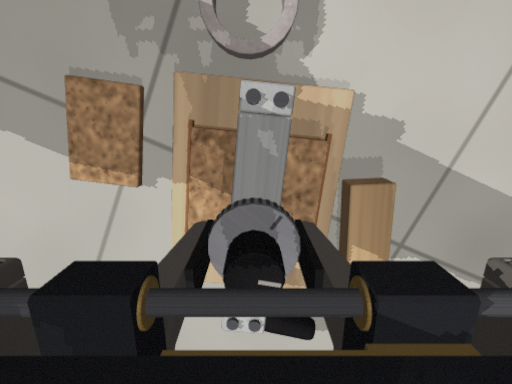

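The ring mark (277,222) is unchanged in the tool frame and yaw has advanced 0.995 rad, so the ring is properly loose. Now I'll release it and take the knob.

Emit:
carry_out([
  [80,0,0,0,0,0,0],
  [80,0,0,0,0,0,0],
  [80,0,0,0,0,0,0],
  [80,0,0,10,0,0,0],
  [80,0,0.5,20,0,0,0],
  [80,0,0.5,29,0,0,0],
  [80,0,0.5,29,0,0,0],
  [80,0,0.5,29,0,0,0],
])

```text
time: 5.72
tcp_pos: [0.513, 0.0339, 0.1394]
tool_rot: [0.55, 0.835, 0.0, 0.003]
force: [-0.1, -0.1, -0.1]
finger_gap: 0.868
```

```bash
python3 st.py
```

```text
5.7167 [0.513  0.0339 0.1394] yaw 1.9762 [5.503e-01 8.350e-01 1.000e-04 2.900e-03] [-0.05 -0.05 -0.06] M [-0.041 -0.068 -0.022] gap 79.88 [ 0.453  0.445 -0.72   1.966  0.387  0.865 -0.069]
```

Emit:
carry_out([
  [80,-0.5,1,-1,0,0,0],
  [24,-0.5,1,-1,0,0,0],
  [24,-0.5,1,-1,0,0,0],
  [24,-0.5,1,-1,0,0,0],
  [24,-0.5,1,-1,0,0,0],
  [24,-0.5,1,-1,0,0,0],
  [24,-0.5,1,-1,0,0,0],
  [24,-0.5,1,-1,0,0,0],
  [24,-0.5,1,-1,0,0,0],
], force=35)

```text
time: 6.47
tcp_pos: [0.5118, 0.0347, 0.1383]
tool_rot: [0.55, 0.835, -0.001, 0.002]
force: [-0.6, 0.3, 5.4]
finger_gap: 0.32
```

```bash
python3 st.py
```

```text
6.4667 [0.5118 0.0347 0.1383] yaw 1.9761 [ 5.503e-01  8.349e-01 -6.000e-04  2.400e-03] [-0.56  0.25  5.37] M [ 0.236 -0.38   0.01 ] gap 29.44 [ 0.45   0.446 -0.719  1.968  0.388  0.864 -0.072]
```

Emit:
carry_out([
  [24,0,0,0,0,0,-0.05],
  [24,0,0,0,0,0,-0.1],
  [24,0,0,0,0,0,-0.15],
  [24,0,0,0,0,0,-0.2],
  [24,0,0,0,0,0,-0.2],
  [24,0,0,0,0,0,-0.2],
])

```text
time: 6.97
tcp_pos: [0.5119, 0.0347, 0.1384]
tool_rot: [0.631, 0.776, -0.001, 0.002]
force: [0.5, -0.5, -0.3]
finger_gap: 0.319
```

```bash
python3 st.py
```

```text
6.9667 [0.5119 0.0347 0.1384] yaw 1.7768 [ 0.6306  0.7761 -0.0008  0.0024] [ 0.47 -0.5  -0.32] M [-0.037 -0.118 -0.217] gap 29.37 [ 0.415  0.433 -0.673  1.97   0.36   0.856 -0.247]
```

Emit:
carry_out([
  [24,0,0,0,0,0,-0.03],
  [24,0,0,0,0,0,-0.07],
  [24,0,0,0,0,0,-0.1],
  [24,0,0,0,0,0,-0.1],
  [24,0,0,0,0,0,-0.1],
])

```text
time: 7.38
tcp_pos: [0.512, 0.0347, 0.1384]
tool_rot: [0.668, 0.744, -0.001, 0.002]
force: [0.5, -0.3, 0.1]
finger_gap: 0.321
```

```bash
python3 st.py
```

```text
7.3833 [0.512  0.0347 0.1384] yaw 1.6783 [ 0.6681  0.7441 -0.0009  0.0024] [ 0.54 -0.25  0.06] M [-0.075 -0.099 -0.084] gap 29.56 [ 0.398  0.427 -0.651  1.97   0.346  0.853 -0.333]
```

Emit:
carry_out([
  [24,0,0,0,0,0,-0.03],
  [24,0,0,0,0,0,-0.06],
  [24,0,0,0,0,0,-0.09],
])

```text
time: 7.63
tcp_pos: [0.512, 0.0347, 0.1384]
tool_rot: [0.701, 0.713, -0.001, 0.002]
force: [-0.7, -0.3, 0.8]
finger_gap: 0.317
```

```bash
python3 st.py|cut -c1-200
```

```text
7.6333 [0.512  0.0347 0.1384] yaw 1.589 [ 0.7007  0.7135 -0.0009  0.0024] [-0.7  -0.25  0.78] M [-0.049 -0.123  0.156] gap 29.15 [ 0.382  0.422 -0.631  1.971  0.334  0.85  -0.413]
```

Emit:
carry_out([
  [24,0,0,0,0,0,-0.03],
  [24,0,0,0,0,0,-0.06],
  [24,0,0,0,0,0,-0.09],
])

```text
time: 7.88
tcp_pos: [0.512, 0.0346, 0.1384]
tool_rot: [0.732, 0.681, -0.001, 0.002]
force: [0.4, -0.6, 0.7]
finger_gap: 0.32
```

```bash
python3 st.py|cut -c1-200
```

```text
7.8833 [0.512  0.0346 0.1384] yaw 1.4996 [ 0.7318  0.6815 -0.0011  0.0024] [ 0.4  -0.64  0.68] M [-0.058 -0.134  0.135] gap 29.46 [ 0.366  0.417 -0.611  1.971  0.322  0.848 -0.492]
```

Emit:
carry_out([
  [24,0,0,0,0,0,-0.03],
  [24,0,0,0,0,0,-0.06],
  [24,0,0,0,0,0,-0.09],
])

```text
time: 8.13
tcp_pos: [0.5121, 0.0347, 0.1384]
tool_rot: [0.762, 0.648, -0.001, 0.002]
force: [-1.0, 0.2, 0.6]
finger_gap: 0.319
```

```bash
python3 st.py|cut -c1-200
```

```text
8.1333 [0.5121 0.0347 0.1384] yaw 1.4103 [ 0.7615  0.6482 -0.0012  0.0024] [-0.99  0.19  0.59] M [-0.081 -0.099  0.145] gap 29.36 [ 0.35   0.412 -0.591  1.972  0.31   0.845 -0.571]
```

Emit:
carry_out([
  [24,0,0,0,0,0,-0.03],
  [24,0,0,0,0,0,-0.06],
  [24,0,0,0,0,0,-0.09],
])

```text
time: 8.38
tcp_pos: [0.5121, 0.0347, 0.1384]
tool_rot: [0.79, 0.614, -0.001, 0.002]
force: [0.3, -0.1, 0.2]
finger_gap: 0.319
```

```bash
python3 st.py|cut -c1-200
```

```text
8.3833 [0.5121 0.0347 0.1384] yaw 1.321 [ 0.7897  0.6135 -0.0013  0.0024] [ 0.28 -0.1   0.22] M [-0.002 -0.042  0.158] gap 29.31 [ 0.334  0.408 -0.571  1.972  0.299  0.843 -0.65 ]
```

Emit:
carry_out([
  [24,0,0,0,0,0,-0.03],
  [24,0,0,0,0,0,-0.06],
  [24,0,0,0,0,0,-0.09],
])

```text
time: 8.63
tcp_pos: [0.5121, 0.0346, 0.1384]
tool_rot: [0.816, 0.578, -0.001, 0.002]
force: [-0.1, 0.3, -0.8]
finger_gap: 0.319
```

```bash
python3 st.py|cut -c1-200
```

```text
8.6333 [0.5121 0.0346 0.1384] yaw 1.2317 [ 0.8163  0.5776 -0.0014  0.0024] [-0.13  0.31 -0.77] M [-0.09  -0.062  0.164] gap 29.31 [ 0.319  0.404 -0.551  1.973  0.287  0.841 -0.73 ]
```

Emit:
carry_out([
  [24,0,0,0,0,0,-0.03],
  [24,0,0,0,0,0,-0.06],
  [24,0,0,0,0,0,-0.09],
])

```text
time: 8.88
tcp_pos: [0.5122, 0.0346, 0.1383]
tool_rot: [0.841, 0.541, -0.001, 0.002]
force: [0.1, -0.2, 1.0]
finger_gap: 0.318
```

```bash
python3 st.py|cut -c1-200
```

```text
8.8833 [0.5122 0.0346 0.1383] yaw 1.1423 [ 0.8413  0.5406 -0.0015  0.0024] [ 0.05 -0.23  1.02] M [-0.053 -0.058  0.168] gap 29.3 [ 0.303  0.4   -0.532  1.973  0.276  0.839 -0.809]
```

Emit:
carry_out([
  [24,0,0,0,0,0,-0.03],
  [24,0,0,0,0,0,-0.06],
  [24,0,0,0,0,0,-0.09],
])

```text
time: 9.13
tcp_pos: [0.5122, 0.0346, 0.1383]
tool_rot: [0.865, 0.503, -0.002, 0.002]
force: [-0.7, 0.2, -0.1]
finger_gap: 0.319
```

```bash
python3 st.py|cut -c1-200
```

```text
9.1333 [0.5122 0.0346 0.1383] yaw 1.053 [ 0.8646  0.5025 -0.0016  0.0023] [-0.75  0.16 -0.12] M [-0.123 -0.041  0.205] gap 29.38 [ 0.287  0.396 -0.512  1.974  0.265  0.837 -0.889]
```

Emit:
carry_out([
  [24,0,0,0,0,0,-0.03],
  [24,0,0,0,0,0,-0.06],
])

```text
time: 9.3
tcp_pos: [0.5122, 0.0346, 0.1384]
tool_rot: [0.879, 0.477, -0.002, 0.002]
force: [-0.1, -0.2, -0.5]
finger_gap: 0.317
```

```bash
python3 st.py|cut -c1-200
```

```text
9.3 [0.5122 0.0346 0.1384] yaw 0.9936 [ 0.8791  0.4766 -0.0017  0.0024] [-0.13 -0.21 -0.51] M [-0.111 -0.074  0.194] gap 29.13 [ 0.277  0.394 -0.499  1.974  0.258  0.836 -0.942]
```

Emit:
carry_out([
  [24,0,0,0,0,0,-0.02],
  [24,0,0,0,0,0,-0.04],
  [24,0,0,0,0,0,-0.06],
])

```text
time: 9.55
tcp_pos: [0.5122, 0.0346, 0.1383]
tool_rot: [0.893, 0.45, -0.002, 0.002]
force: [1.3, -1.4, 0.4]
finger_gap: 0.316
```

```bash
python3 st.py|cut -c1-200
```

```text
9.55 [0.5122 0.0346 0.1383] yaw 0.9331 [ 0.8931  0.4498 -0.0018  0.0023] [ 1.3  -1.4   0.44] M [-0.131 -0.099  0.192] gap 29.07 [ 0.266  0.392 -0.486  1.975  0.25   0.835 -0.996]
```

Emit:
carry_out([
  [24,0,0,0,0,0,0.03],
  [24,0,0,0,0,0,0.06],
  [24,0,0,0,0,0,0.09],
])

```text
time: 9.8
tcp_pos: [0.5122, 0.0346, 0.1384]
tool_rot: [0.872, 0.49, -0.002, 0.002]
force: [-0.1, -0.4, 0.8]
finger_gap: 0.317
```

```bash
python3 st.py|cut -c1-200
```

```text
9.8 [0.5122 0.0346 0.1384] yaw 1.0234 [ 0.8719  0.4896 -0.0017  0.0022] [-0.09 -0.41  0.8 ] M [-0.049 -0.066 -0.16 ] gap 29.2 [ 0.282  0.395 -0.506  1.974  0.261  0.837 -0.915]
```

Emit:
carry_out([
  [24,0,0,0,0,0,0.03],
  [24,0,0,0,0,0,0.06],
  [24,0,0,0,0,0,0.09],
])

```text
time: 10.05
tcp_pos: [0.5122, 0.0346, 0.1384]
tool_rot: [0.849, 0.528, -0.002, 0.002]
force: [-0.2, -0.7, -0.2]
finger_gap: 0.318
```

```bash
python3 st.py|cut -c1-200
```

```text
10.05 [0.5122 0.0346 0.1384] yaw 1.1136 [ 0.8489  0.5285 -0.0015  0.0022] [-0.22 -0.67 -0.16] M [-0.    -0.071 -0.192] gap 29.29 [ 0.298  0.399 -0.525  1.973  0.272  0.839 -0.834]
```

Emit:
carry_out([
  [24,0,0,0,0,0,0.03],
  [24,0,0,0,0,0,0.06],
  [24,0,0,0,0,0,0.09],
])

```text
time: 10.3
tcp_pos: [0.5121, 0.0347, 0.1383]
tool_rot: [0.824, 0.566, -0.001, 0.002]
force: [0.5, -0.2, 0.7]
finger_gap: 0.32
```

```bash
python3 st.py|cut -c1-200
```

```text
10.3 [0.5121 0.0347 0.1383] yaw 1.2039 [ 0.8242  0.5662 -0.0014  0.002 ] [ 0.47 -0.23  0.66] M [ 0.024 -0.097 -0.204] gap 29.45 [ 0.314  0.403 -0.545  1.973  0.283  0.841 -0.754]
```

Emit:
carry_out([
  [24,0,0,0,0,0,0.03],
  [24,0,0,0,0,0,0.06],
  [24,0,0,0,0,0,0.09],
])

```text
time: 10.55
tcp_pos: [0.5121, 0.0347, 0.1383]
tool_rot: [0.798, 0.603, -0.001, 0.002]
force: [-0.1, 0.0, 0.6]
finger_gap: 0.318
```

```bash
python3 st.py|cut -c1-200
```

```text
10.55 [0.5121 0.0347 0.1383] yaw 1.2941 [ 0.7979  0.6028 -0.0013  0.0019] [-0.1   0.05  0.64] M [-0.052  0.01  -0.139] gap 29.24 [ 0.33   0.407 -0.565  1.972  0.294  0.843 -0.673]
```

Emit:
carry_out([
  [24,0,0,0,0,0,-0.03],
  [24,0,0,0,0,0,-0.06],
  [24,0,0,0,0,0,-0.09],
])

```text
time: 10.8
tcp_pos: [0.5121, 0.0346, 0.1384]
tool_rot: [0.825, 0.566, -0.001, 0.002]
force: [0.6, 0.1, -1.0]
finger_gap: 0.32
```

```bash
python3 st.py|cut -c1-200
python3 - <<'E'
from cell import arm
import cv2
s=arm.snapshot("scene");c=s["pixels"][140:240,180:312,::-1]
cv2.imwrite("pics/s4.png",cv2.resize(c,None,fx=6,fy=6,interpolation=cv2.INTER_CUBIC))
E
```

```text
10.8 [0.5121 0.0346 0.1384] yaw 1.2027 [ 0.8246  0.5657 -0.0014  0.0018] [ 0.59  0.06 -1.05] M [-0.049 -0.098  0.166] gap 29.45 [ 0.314  0.403 -0.545  1.973  0.283  0.841 -0.754]
```

View pics/s4.png

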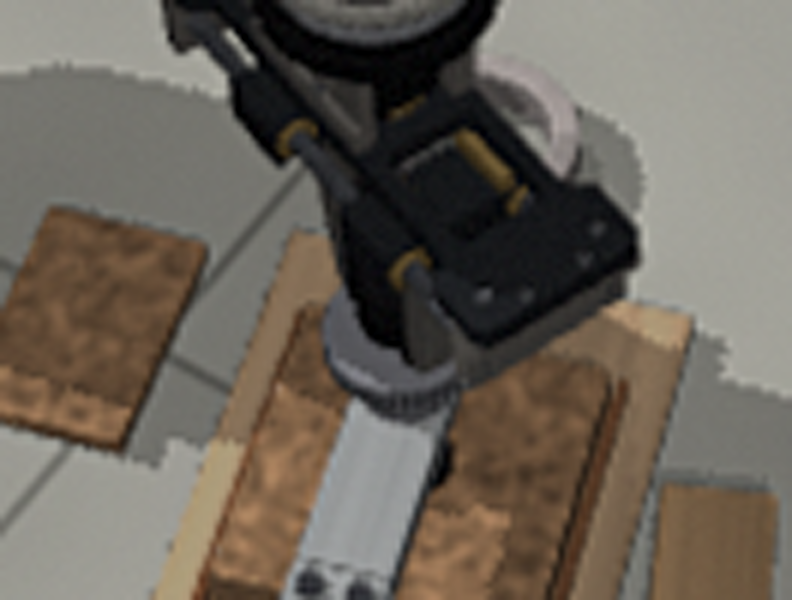

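The scene view shows the gripper on the knob and nothing else disturbed. The foot shows only as a dark sliver at crop (443,462), too small to measure, so I'll go by moment.

Emit:
carry_out([
  [24,0,0,0,0,0,-0.03],
  [24,0,0,0,0,0,-0.06],
  [24,0,0,0,0,0,-0.09],
])

```text
time: 11.1
tcp_pos: [0.5122, 0.0346, 0.1383]
tool_rot: [0.85, 0.527, -0.001, 0.002]
force: [0.5, 0.2, -0.3]
finger_gap: 0.321
```

```bash
python3 st.py|cut -c1-170
```

```text
11.1 [0.5122 0.0346 0.1383] yaw 1.1104 [ 0.8498  0.5271 -0.0014  0.0018] [ 0.53  0.16 -0.29] M [-0.08  -0.088  0.16 ] gap 29.54 [ 0.298  0.399 -0.525  1.973  0.271  0.838
```

Emit:
carry_out([
  [24,0,0,0,0,0,-0.03],
  [24,0,0,0,0,0,-0.06],
  [24,0,0,0,0,0,-0.09],
])

```text
time: 11.35
tcp_pos: [0.5122, 0.0346, 0.1384]
tool_rot: [0.873, 0.488, -0.001, 0.002]
force: [-0.7, -0.3, -0.6]
finger_gap: 0.319
```

```bash
python3 st.py|cut -c1-170
```

```text
11.35 [0.5122 0.0346 0.1384] yaw 1.0198 [ 0.8728  0.4881 -0.0015  0.0018] [-0.65 -0.28 -0.59] M [-0.109 -0.087  0.186] gap 29.31 [ 0.282  0.395 -0.505  1.974  0.26   0.83
```

Emit:
carry_out([
  [24,0,0,0,0,0,-0.03],
  [24,0,0,0,0,0,-0.06],
  [24,0,0,0,0,0,-0.09],
])

```text
time: 11.6
tcp_pos: [0.5122, 0.0346, 0.1383]
tool_rot: [0.894, 0.448, -0.002, 0.002]
force: [-0.2, -0.0, 1.2]
finger_gap: 0.318
```

```bash
python3 st.py|cut -c1-170
```

```text
11.6 [0.5122 0.0346 0.1383] yaw 0.9291 [ 0.894   0.448  -0.0016  0.0017] [-0.17 -0.02  1.15] M [-0.083 -0.027  0.157] gap 29.28 [ 0.267  0.392 -0.485  1.975  0.248  0.834
```

The CW readings stay near 0.165 ± 0.02 N m, so contact has most likely not been reached. I'll carry on.

Emit:
carry_out([
  [24,0,0,0,0,0,-0.03],
  [24,0,0,0,0,0,-0.06],
  [24,0,0,0,0,0,-0.09],
])

```text
time: 11.85
tcp_pos: [0.5123, 0.0346, 0.1384]
tool_rot: [0.913, 0.407, -0.002, 0.002]
force: [0.3, -0.4, 0.1]
finger_gap: 0.314
```

```bash
python3 st.py|cut -c1-170
```

```text
11.85 [0.5123 0.0346 0.1384] yaw 0.8385 [ 0.9134  0.4071 -0.0016  0.0018] [ 0.3  -0.39  0.15] M [-0.093 -0.07   0.214] gap 28.93 [ 0.251  0.388 -0.466  1.975  0.238  0.83
```

Emit:
carry_out([
  [24,0,0,0,0,0,-0.02],
  [24,0,0,0,0,0,-0.05],
])

```text
time: 12.02
tcp_pos: [0.5123, 0.0345, 0.1383]
tool_rot: [0.923, 0.384, -0.002, 0.002]
force: [0.9, -0.0, -0.4]
finger_gap: 0.316
```

```bash
python3 st.py|cut -c1-170
```

```text
12.0167 [0.5123 0.0345 0.1383] yaw 0.7879 [ 0.9234  0.3838 -0.0017  0.0018] [ 0.85 -0.03 -0.41] M [-0.066 -0.045  0.105] gap 29.07 [ 0.242  0.386 -0.455  1.976  0.232  0.
```

Emit:
carry_out([
  [24,0,0,0,0,0,-0.03],
  [24,0,0,0,0,0,-0.06],
  [24,0,0,0,0,0,-0.09],
])

```text
time: 12.27
tcp_pos: [0.5123, 0.0345, 0.1384]
tool_rot: [0.94, 0.341, -0.002, 0.002]
force: [0.6, -0.5, -0.2]
finger_gap: 0.318
```

```bash
python3 st.py|cut -c1-170
```

```text
12.2667 [0.5123 0.0345 0.1384] yaw 0.697 [ 0.9399  0.3415 -0.0017  0.0017] [ 0.61 -0.53 -0.22] M [-0.13  -0.123  0.15 ] gap 29.29 [ 0.226  0.383 -0.436  1.976  0.221  0.8
```

Run:
```python
from cell import arm
import cv2
s=arm.snapshot("wrist");cv2.imwrite("pics/w5.png",s["pixels"][:,:,::-1])
```

```text
(no output)
```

View pics/w5.png

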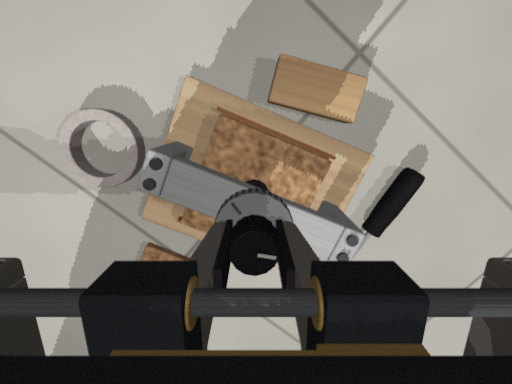

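The knob mark (266,256) is horizontal in the tool frame as before, so the knob has turned with the fingers for about 1.28 rad. The ring mark is left behind at (235,207).

Emit:
carry_out([
  [24,0,0,0,0,0,-0.03],
  [24,0,0,0,0,0,-0.06],
  [24,0,0,0,0,0,-0.09],
])

```text
time: 12.57
tcp_pos: [0.5123, 0.0345, 0.1384]
tool_rot: [0.955, 0.298, -0.002, 0.002]
force: [0.7, -0.8, 0.5]
finger_gap: 0.318
```

```bash
python3 st.py|cut -c1-170
```

```text
12.5667 [0.5123 0.0345 0.1384] yaw 0.605 [ 0.9546  0.2979 -0.0018  0.0016] [ 0.66 -0.77  0.52] M [-0.071 -0.06   0.146] gap 29.25 [ 0.211  0.38  -0.416  1.977  0.21   0.8
```

Emit:
carry_out([
  [24,0,0,0,0,0,-0.03],
  [24,0,0,0,0,0,-0.06],
  [24,0,0,0,0,0,-0.09],
])

```text
time: 12.82
tcp_pos: [0.5123, 0.0344, 0.1383]
tool_rot: [0.967, 0.255, -0.002, 0.002]
force: [1.1, 0.3, 0.5]
finger_gap: 0.32
```

```bash
python3 st.py|cut -c1-170
```

```text
12.8167 [0.5123 0.0344 0.1383] yaw 0.5147 [ 0.9671  0.2545 -0.0019  0.0016] [1.09 0.33 0.46] M [-0.156 -0.009  0.211] gap 29.44 [ 0.195  0.377 -0.397  1.978  0.199  0.827
```

Emit:
carry_out([
  [24,0,0,0,0,0,-0.03],
  [24,0,0,0,0,0,-0.06],
  [24,0,0,0,0,0,-0.09],
])

```text
time: 13.07
tcp_pos: [0.5123, 0.0344, 0.1383]
tool_rot: [0.978, 0.211, -0.002, 0.002]
force: [-0.7, -0.6, -0.8]
finger_gap: 0.32
```

```bash
python3 st.py|cut -c1-170
```

```text
13.0667 [0.5123 0.0344 0.1383] yaw 0.4246 [ 0.9775  0.2107 -0.002   0.0016] [-0.65 -0.65 -0.79] M [-0.043 -0.037  0.189] gap 29.45 [ 0.18   0.374 -0.378  1.978  0.189  0.
```

Emit:
carry_out([
  [24,0,0,0,0,0,-0.03],
  [24,0,0,0,0,0,-0.06],
  [24,0,0,0,0,0,-0.09],
])

```text
time: 13.32
tcp_pos: [0.5124, 0.0344, 0.1384]
tool_rot: [0.986, 0.167, -0.002, 0.002]
force: [-0.1, -1.1, 1.2]
finger_gap: 0.321
```

```bash
python3 st.py|cut -c1-170
```

```text
13.3167 [0.5124 0.0344 0.1384] yaw 0.3346 [ 0.986   0.1665 -0.002   0.0016] [-0.14 -1.07  1.23] M [-0.023 -0.029  0.284] gap 29.52 [ 0.164  0.372 -0.359  1.979  0.179  0.
```

Contact is clear now. I'll back off and repeat to average down the noise.

Emit:
carry_out([
  [24,0,0,0,0,0,0.03],
  [24,0,0,0,0,0,0.06],
  [24,0,0,0,0,0,0.09],
])

```text
time: 13.57
tcp_pos: [0.5123, 0.0344, 0.1383]
tool_rot: [0.977, 0.211, -0.002, 0.002]
force: [0.3, -0.3, 0.3]
finger_gap: 0.319
```

```bash
python3 st.py|cut -c1-170
```

```text
13.5667 [0.5123 0.0344 0.1383] yaw 0.4261 [ 0.9774  0.2114 -0.002   0.0016] [ 0.32 -0.34  0.27] M [-0.067 -0.042 -0.15 ] gap 29.35 [ 0.18   0.374 -0.378  1.978  0.189  0.
```

Emit:
carry_out([
  [24,0,0,0,0,0,0.03],
  [24,0,0,0,0,0,0.06],
  [24,0,0,0,0,0,0.09],
])

```text
time: 13.82
tcp_pos: [0.5123, 0.0344, 0.1383]
tool_rot: [0.967, 0.256, -0.002, 0.002]
force: [-0.6, -0.2, -0.0]
finger_gap: 0.319
```

```bash
python3 st.py|cut -c1-170
```

```text
13.8167 [0.5123 0.0344 0.1383] yaw 0.5175 [ 0.9667  0.2559 -0.0019  0.0015] [-0.57 -0.2  -0.02] M [-0.006  0.011 -0.216] gap 29.38 [ 0.196  0.377 -0.398  1.978  0.2    0.
```

Emit:
carry_out([
  [24,0,0,0,0,0,0.03],
  [24,0,0,0,0,0,0.06],
  [24,0,0,0,0,0,0.09],
])

```text
time: 14.07
tcp_pos: [0.5123, 0.0345, 0.1384]
tool_rot: [0.954, 0.3, -0.002, 0.001]
force: [0.2, -0.1, 0.4]
finger_gap: 0.321
```

```bash
python3 st.py|cut -c1-170
```

```text
14.0667 [0.5123 0.0345 0.1384] yaw 0.6088 [ 0.954   0.2997 -0.0018  0.0014] [ 0.19 -0.1   0.38] M [-0.009  0.001 -0.141] gap 29.55 [ 0.212  0.38  -0.417  1.977  0.21   0.
```

Emit:
carry_out([
  [24,0,0,0,0,0,-0.03],
  [24,0,0,0,0,0,-0.06],
  [24,0,0,0,0,0,-0.09],
])

```text
time: 14.32
tcp_pos: [0.5123, 0.0345, 0.1384]
tool_rot: [0.967, 0.256, -0.002, 0.001]
force: [0.0, 0.4, -0.1]
finger_gap: 0.322
```

```bash
python3 st.py|cut -c1-170
```

```text
14.3167 [0.5123 0.0345 0.1384] yaw 0.5185 [ 0.9666  0.2564 -0.0019  0.0013] [ 0.01  0.35 -0.1 ] M [-0.036 -0.017  0.2  ] gap 29.6 [ 0.197  0.377 -0.398  1.978  0.199  0.8
```

Emit:
carry_out([
  [24,0,0,0,0,0,-0.03],
  [24,0,0,0,0,0,-0.06],
  [24,0,0,0,0,0,-0.09],
])

```text
time: 14.57
tcp_pos: [0.5123, 0.0344, 0.1383]
tool_rot: [0.977, 0.213, -0.002, 0.001]
force: [0.5, -0.0, 0.6]
finger_gap: 0.315
```

```bash
python3 st.py|cut -c1-170
```

```text
14.5667 [0.5123 0.0344 0.1383] yaw 0.4284 [ 0.9771  0.2126 -0.0019  0.0013] [ 0.46 -0.02  0.63] M [-0.068 -0.027  0.198] gap 28.99 [ 0.181  0.375 -0.379  1.978  0.189  0.
```

Emit:
carry_out([
  [24,0,0,0,0,0,-0.03],
  [24,0,0,0,0,0,-0.06],
  [24,0,0,0,0,0,-0.09],
])

```text
time: 14.82
tcp_pos: [0.5123, 0.0344, 0.1383]
tool_rot: [0.986, 0.168, -0.002, 0.001]
force: [0.2, -0.8, 0.0]
finger_gap: 0.317
```

```bash
python3 st.py|cut -c1-170
```

```text
14.8167 [0.5123 0.0344 0.1383] yaw 0.3383 [ 0.9857  0.1684 -0.002   0.0013] [ 0.22 -0.77  0.02] M [-0.145 -0.065  0.242] gap 29.18 [ 0.166  0.372 -0.36   1.979  0.179  0.
```

```bash
cat > fit.py <<'E'
import numpy as np
cw=[(1.589,.156),(1.4996,.135),(1.41,.145),(1.321,.158),(1.232,.164),(1.142,.168),(1.053,.205),(1.2027,.166),(1.11,.160),(1.02,.186),(.929,.157),(.8385,.214),(.697,.150),(.605,.146),(.5147,.211),(.4246,.189),(.3346,.284),(.5185,.2),(.4284,.198),(.3383,.242)]
cc=[(1.0234,-.16),(1.1136,-.192),(1.204,-.204),(1.294,-.139),(.4261,-.15),(.5175,-.216),(.6088,-.141)]
import sys
for a in sys.argv[1:]:
    d,y,m=a.split(",");(cw if d=="w" else cc).append((float(y),float(m)))
y=np.array([p[0] for p in cw+cc]);m=np.array([p[1] for p in cw+cc])
W=np.array([1]*len(cw)+[0]*len(cc))
cs=np.arange(.0,1.0,.005);S=[]
for c in cs:
    r=m-.384*np.clip(c-y,0,None);res=np.r_[r[W==1]-r[W==1].mean(),r[W==0]-r[W==0].mean()];S.append((res**2).sum())
S=np.array(S);sd=np.sqrt(S.min()/(len(m)-3));p=np.exp(-(S-S.min())/2/sd**2);p/=p.sum()
mu=(p*cs).sum();print("sd",sd,"c",mu,"+-",np.sqrt((p*(cs-mu)**2).sum()),"target yaw 13N",mu-13/48)
E
python3 fit.py
```

```text
sd 0.02656059836486047 c 0.5288785486046739 +- 0.03429038923550023 target yaw 13N 0.25804521527134056
```

Emit:
carry_out([
  [24,0,0,0,0,0,-0.03],
  [24,0,0,0,0,0,-0.06],
  [24,0,0,0,0,0,-0.09],
])

```text
time: 15.07
tcp_pos: [0.5123, 0.0343, 0.1383]
tool_rot: [0.992, 0.124, -0.002, 0.001]
force: [-0.3, -1.1, 0.1]
finger_gap: 0.313
```

```bash
python3 st.py|cut -c1-170
```

```text
15.0667 [0.5123 0.0343 0.1383] yaw 0.2485 [ 0.9923  0.1239 -0.0021  0.0013] [-0.26 -1.13  0.1 ] M [-0.071  0.009  0.317] gap 28.82 [ 0.15   0.369 -0.341  1.98   0.169  0.
```

Emit:
carry_out([
  [24,0,0,0,0,0,0.03],
  [24,0,0,0,0,0,0.06],
  [24,0,0,0,0,0,0.09],
])

```text
time: 15.32
tcp_pos: [0.5124, 0.0344, 0.1383]
tool_rot: [0.986, 0.169, -0.002, 0.001]
force: [0.2, 0.4, -0.1]
finger_gap: 0.321
```

```bash
python3 st.py|cut -c1-170
```

```text
15.3167 [0.5124 0.0344 0.1383] yaw 0.3402 [ 0.9856  0.1693 -0.002   0.0013] [ 0.22  0.38 -0.14] M [ 0.012 -0.005 -0.13 ] gap 29.49 [ 0.166  0.372 -0.36   1.979  0.179  0.
```

Emit:
carry_out([
  [24,0,0,0,0,0,-0.03],
  [24,0,0,0,0,0,-0.06],
  [24,0,0,0,0,0,-0.09],
])

```text
time: 15.57
tcp_pos: [0.5123, 0.0343, 0.1383]
tool_rot: [0.992, 0.125, -0.002, 0.001]
force: [0.1, -0.3, -0.0]
finger_gap: 0.317
```

```bash
python3 st.py|cut -c1-170
```

```text
15.5667 [0.5123 0.0343 0.1383] yaw 0.2503 [ 0.9922  0.1248 -0.0021  0.0013] [ 0.12 -0.25 -0.03] M [-0.054  0.059  0.263] gap 29.16 [ 0.151  0.37  -0.342  1.98   0.169  0.
```

Emit:
carry_out([
  [24,0,0,0,0,0,0.03],
  [24,0,0,0,0,0,0.06],
  [24,0,0,0,0,0,0.09],
])

```text
time: 15.82
tcp_pos: [0.5123, 0.0344, 0.1383]
tool_rot: [0.985, 0.17, -0.002, 0.001]
force: [0.9, -0.2, -0.1]
finger_gap: 0.317
```

```bash
python3 st.py|cut -c1-170
```

```text
15.8167 [0.5123 0.0344 0.1383] yaw 0.3421 [ 0.9854  0.1702 -0.002   0.0013] [ 0.86 -0.21 -0.14] M [-0.036  0.02  -0.093] gap 29.2 [ 0.166  0.372 -0.361  1.979  0.179  0.8
```

Emit:
carry_out([
  [24,0,0,0,0,0,-0.03],
  [24,0,0,0,0,0,-0.06],
  [24,0,0,0,0,0,-0.09],
])

```text
time: 16.07
tcp_pos: [0.5123, 0.0343, 0.1383]
tool_rot: [0.992, 0.126, -0.002, 0.001]
force: [0.9, -1.3, 0.4]
finger_gap: 0.319
```

```bash
python3 st.py|cut -c1-170
```

```text
16.0667 [0.5123 0.0343 0.1383] yaw 0.2521 [ 0.9921  0.1257 -0.0021  0.0013] [ 0.86 -1.29  0.37] M [-0.033 -0.039  0.332] gap 29.33 [ 0.151  0.37  -0.342  1.98   0.169  0.
```

```bash
python3 fit.py w,.2485,.317 w,.2503,.263 w,.2521,.332 c,.3402,-.13 c,.3421,-.093
```

```text
sd 0.027460622733821882 c 0.5476751370299336 +- 0.026818846716186513 target yaw 13N 0.27684180369660033
```

Emit:
carry_out([
  [24,0,0,0,0,0,0.015],
  [24,0,0,0,0,0,0.03],
  [24,0,0,0,0,0,0.03],
  [24,0,0,0,0,0,0.03],
])

```text
time: 16.4
tcp_pos: [0.5123, 0.0344, 0.1383]
tool_rot: [0.99, 0.141, -0.002, 0.001]
force: [-0.6, -0.4, 0.2]
finger_gap: 0.322
```

```bash
python3 st.py|cut -c1-170
```

```text
16.4 [0.5123 0.0344 0.1383] yaw 0.283 [ 0.99    0.141  -0.002   0.0012] [-0.63 -0.37  0.2 ] M [-0.017 -0.012  0.064] gap 29.58 [ 0.156  0.37  -0.349  1.98   0.173  0.824
```

Emit:
carry_out([
  [80,0,0,0,0,0,0],
  [80,0,0,0,0,0,0],
  [80,0,0,0,0,0,0],
  [80,0,0,0,0,0,0],
  [80,0,0,0,0,0,0],
])

```text
time: 16.82
tcp_pos: [0.5123, 0.0344, 0.1383]
tool_rot: [0.99, 0.141, -0.002, 0.001]
force: [-0.3, -0.5, 0.1]
finger_gap: 0.66
```

```bash
python3 st.py
python3 - <<'E'
from cell import arm
import cv2
s=arm.snapshot("wrist");cv2.imwrite("pics/w6.png",s["pixels"][:,:,::-1])
E
```

```text
16.8167 [0.5123 0.0344 0.1383] yaw 0.283 [ 0.99    0.141  -0.0021  0.0012] [-0.29 -0.49  0.12] M [ 0.008 -0.041  0.002] gap 60.71 [ 0.156  0.37  -0.348  1.98   0.172  0.824 -1.576]
```

View pics/w6.png

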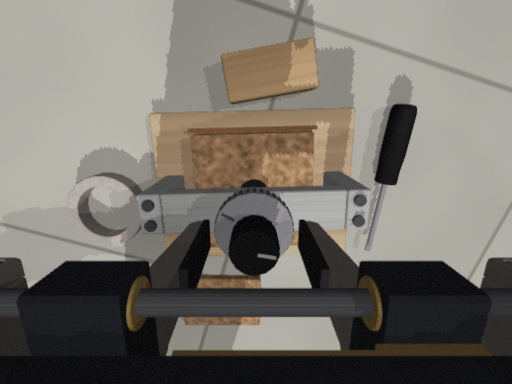

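With the fingers open, the knob mark (266,257) still holds its bearing, so the knob did not spring back. Next I'll turn back for joint room, then go down to the ring.

Emit:
carry_out([
  [82,0,0,0,0,0,0],
  [82,0,0,0,0,0,0.1],
  [82,0,0,0,0,0,0.2],
  [82,0,0,0,0,0,0.3],
  [82,0,0,0,0,0,0.4],
  [82,0,0,0,0,0,0.5],
  [82,0,0,-10,0,0,0.6],
  [82,0,0,-20,0,0,0.7],
  [82,0,0,-29,0,0,0.7],
  [82,0,0,-29,0,0,0.7],
  [82,0,0,-29,0,0,0.7],
])

```text
time: 17.78
tcp_pos: [0.512, 0.0343, 0.1089]
tool_rot: [0.882, 0.471, -0.002, 0.002]
force: [-0.1, -0.3, -0.5]
finger_gap: 0.894
```

Emit:
carry_out([
  [45,0,0,0,0,0,0],
  [45,0,0,0,0,0,0],
  [45,0,0,0,0,0,0],
  [45,0,0,0,0,0,0],
  [45,0,0,0,0,0,0],
  [45,0,0,0,0,0,0],
], force=45)

```text
time: 18.28
tcp_pos: [0.5122, 0.0344, 0.1093]
tool_rot: [0.882, 0.471, -0.002, 0.002]
force: [-1.3, 0.3, 1.4]
finger_gap: 0.6
```

```bash
python3 st.py
```

```text
18.2833 [0.5122 0.0344 0.1093] yaw 0.9802 [ 0.8823  0.4707 -0.0018  0.0017] [-1.35  0.31  1.43] M [0.018 0.063 0.017] gap 55.21 [ 0.257  0.437 -0.478  1.994  0.287  0.778 -0.98 ]
```

Emit:
carry_out([
  [45,0,0,0,0,0,-0.08],
  [45,0,0,0,0,0,-0.16],
  [45,0,0,0,0,0,-0.24],
  [45,0,0,0,0,0,-0.32],
  [45,0,0,0,0,0,-0.4],
  [45,0,0,0,0,0,-0.48],
  [45,0,0,0,0,0,-0.56],
  [45,0,0,0,0,0,-0.64],
  [45,0,0,0,0,0,-0.72],
  [45,0,0,0,0,0,-0.8],
  [45,0,0,0,0,0,-0.85],
])

```text
time: 19.2
tcp_pos: [0.5122, 0.0343, 0.1093]
tool_rot: [0.998, 0.064, -0.002, 0.001]
force: [0.5, -2.0, 0.0]
finger_gap: 0.598
```

```bash
python3 st.py
```

```text
19.2 [0.5122 0.0343 0.1093] yaw 0.1273 [ 0.998   0.0636 -0.0022  0.001 ] [ 0.46 -2.02  0.03] M [-0.08  -0.052  0.306] gap 55.05 [ 0.103  0.407 -0.285  2.002  0.165  0.759 -1.724]
```

Emit:
carry_out([
  [45,0,0,0,0,0,-0.03],
  [45,0,0,0,0,0,-0.06],
  [45,0,0,0,0,0,-0.09],
  [45,0,0,0,0,0,-0.12],
])

```text
time: 19.53
tcp_pos: [0.5122, 0.0342, 0.1093]
tool_rot: [1.0, 0.003, -0.002, 0.001]
force: [0.1, -0.7, -0.6]
finger_gap: 0.601
```

```bash
python3 st.py
```

```text
19.5333 [0.5122 0.0342 0.1093] yaw 0.0069 [ 1.      0.0035 -0.0023  0.001 ] [ 0.09 -0.65 -0.61] M [0.011 0.082 0.309] gap 55.3 [ 0.081  0.404 -0.258  2.003  0.149  0.757 -1.83 ]
```

Emit:
carry_out([
  [45,0,0,0,0,0,-0.02],
  [45,0,0,0,0,0,-0.04],
  [45,0,0,0,0,0,-0.05],
])

```text
time: 19.78
tcp_pos: [0.5122, 0.0342, 0.1093]
tool_rot: [1.0, -0.021, -0.002, 0.001]
force: [-0.5, -0.7, 0.7]
finger_gap: 0.597
```

```bash
python3 st.py
```

```text
19.7833 [0.5122 0.0342 0.1093] yaw -0.0429 [ 0.9998 -0.0214 -0.0023  0.0011] [-0.45 -0.7   0.68] M [-0.001  0.1    0.741] gap 54.91 [ 0.071  0.403 -0.247  2.004  0.142  0.756 -1.874]
```

Emit:
carry_out([
  [45,0,0,0,0,0,-0.02],
  [45,0,0,0,0,0,-0.04],
  [45,0,0,0,0,0,-0.04],
])

```text
time: 20.03
tcp_pos: [0.5128, 0.0342, 0.1093]
tool_rot: [0.999, -0.04, -0.002, 0.002]
force: [2.3, -1.1, -2.9]
finger_gap: 0.599
```

```bash
python3 st.py
python3 - <<'E'
from cell import arm
import cv2
s=arm.snapshot("wrist");cv2.imwrite("pics/w7.png",s["pixels"][:,:,::-1])
E
```

```text
20.0333 [0.5128 0.0342 0.1093] yaw -0.0801 [ 0.9992 -0.04   -0.0015  0.0016] [ 2.34 -1.07 -2.89] M [-0.283 -0.526  1.928] gap 55.1 [ 0.064  0.402 -0.238  2.004  0.139  0.754 -1.909]
```

View pics/w7.png

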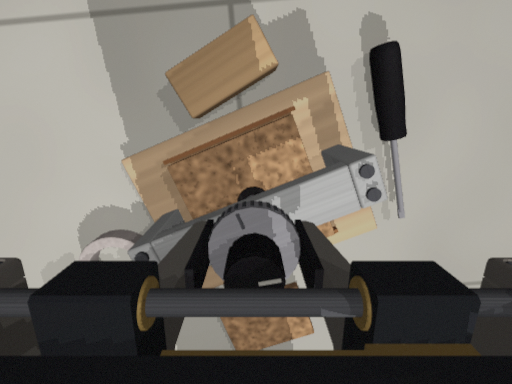

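The moment jumped from 0.31 to 0.74 and then 1.93 N m at yaw ≈ -0.03 to -0.08, so the ring is on its hard stop. I'll release it and rise.

Emit:
carry_out([
  [85,0,0,0,0,0,0],
  [85,0,0,0,0,0,0],
  [85,0,0,0,0,0,0],
  [85,0,0,0,0,0,0],
  [85,0,0,0,0,0,0],
  [85,0,0,20,0,0,0],
  [85,0,0,45,0,0,0],
  [85,0,0,75,0,0,0],
  [85,0,0,110,0,0,0],
  [85,0,0,125,0,0,0],
  [85,0,0,125,0,0,0],
  [85,0,0,125,0,0,0],
])

```text
time: 21.08
tcp_pos: [0.513, 0.0341, 0.2349]
tool_rot: [0.999, -0.04, -0.001, 0.001]
force: [-0.6, 0.2, -1.0]
finger_gap: 0.922
```

```bash
python3 st.py
python3 - <<'E'
from cell import arm
import cv2, numpy as np
s=arm.snapshot("wrist");t=arm.snapshot("top")
cv2.imwrite("pics/w8.png",s["pixels"][:,:,::-1]);cv2.imwrite("pics/t8.png",t["pixels"][:,:,::-1])
E
```

```text
21.0833 [0.513  0.0341 0.2349] yaw -0.0807 [ 9.992e-01 -4.030e-02 -8.000e-04  1.400e-03] [-0.62  0.24 -0.97] M [0.07  0.024 0.003] gap 84.81 [ 0.094  0.235 -0.263  1.895  0.074  1.022 -1.852]
```

View pics/w8.png

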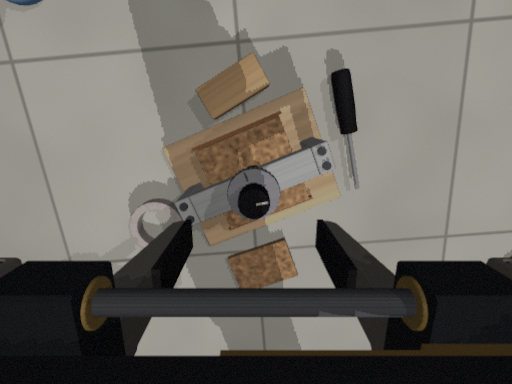

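View pics/t8.png

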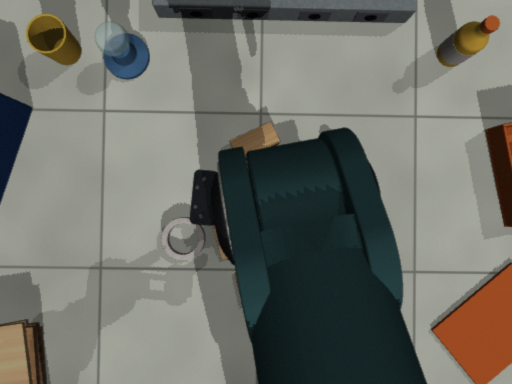

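The wrist view shows the ring mark at (247,175), about 88° from the bar, the same as its tight start in the top view (89°). The knob mark (262,204) has held its angle to the bar since release. The tape, cork, screwdriver and pine block are where they were. I'm clear of everything, so I'll hand in.

```bash
python3 -c "
from cell import arm
print(arm.hand_in())"
```

```text
the job is handed in; nothing more can be done
None
```

I handed the job in at about 21 s. The foot bears on the sample with an estimated 13 N, the lock ring is tight again, and the gripper is about 125 mm above the ring, touching nothing.

- **Loosening:** I turned the lock ring 0.995 rad counter-clockwise; its mark moved with the fingers.
- **Foot pressure:** I turned the knob clockwise and compared moments taken while it was moving. The fit put contact at about 1.43 rad of turn, and I left the knob about 0.26 rad past that. That gives roughly 12.5–13 N, ± 1.5 N from the fit.
- **Tightening:** I turned the ring back clockwise until the moment jumped from 0.31 to 1.9 N m at the expected stop angle. Its mark is back where it started relative to the bar (88° against 89°). The knob mark did not move during tightening.
- **Loose things:** In the last pictures the tape, cork, screwdriver and pine block lie where they were, though the arm hid much of the area from the top camera.

**Disagreements:** The moment readings scatter by about 0.027 N m. They made me suspect contact too early, at about 0.9 rad, so I backed off and re-tested. The three readings at the deepest turn, taken alone, gave about 17–18 N, where the full fit gave about 14 N. I therefore backed the knob off 0.03 rad before letting go. If those readings are right, the final pressure is nearer 16 N, still under 18 N. The foot was too hidden in the pictures to check the pressure by eye.

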